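# Set the espresso cups on their matching saucers at the hotel coffee counter

## Robot

A 6-joint arm with a two-finger parallel gripper is mounted at the origin on the work surface. World frame = base frame: x ahead of the robot, y to its left, z up, the work surface at z = 0. Lengths are in m, angles in rad, forces in N, time in s.
With the tool pointing down it reaches from about 0.325 to 0.775 m from the base axis. Payload 5.5 kg.
Tool frame: the origin (TCP) lies on the centre line of the jaws, within the pads' length; the fingertips stand 22 mm ahead of it and the grasp point (between the pads) lies 3 mm ahead of it; x points along the fingers, y is the direction in which the jaws open and shut, and the axes are right-handed (so a half turn about x gives the same grasp; the last joint's range is limited). The gripper opens to 88 mm and grips with 3 to 60 N. Pads are 20 mm wide; open, the fingers measure 115 mm over their backs; the gripper's body (75 mm by 178 mm) begins 61 mm behind the grasp point.
Start: joints at [1.195, 0.091, 1.231, -0, 1.82, -0.057], TCP at [0.188, 0.57, 0.245] pointing down, gripper open.
Joint ranges: [-2.87, 2.87], [-0.86, 2.18], [0.17, 2.46], [-1.51, 4.65], [0.06, 2.69], [-2.65, 2.65]. Speed limits (rad/s): [2.57, 2.57, 3.01, 3.14, 3.14, 3.14].

## Interface

Orientations are given as a unit quaternion [w, x, y, z].
In Python, from rig import bot, imaging gives the robot as it stands.
- The arm moves only by the tool apply_moves, never from a script. Its argument "deltas" is one flat list of numbers, 7 for each row, row after row: the shift along the world's x, y, z in mm, then the turn, a rotation vector about the world's x, y, z in rad, then the opening, from 0 (shut) to 1 (fully open). In form: [x, y, z, wx, wy, wz, fingers, x, y, z, wx, wy, wz, fingers, ...]. A call has exactly 8 rows; each row is the pose to reach, as a shift and turn from the pose measured when the call began; what a row does not reach only later rows make up. A row lasts 1/10 s, in which the tool goes at most 50 mm and 8.59 degrees, less where a joint would pass 70% of its speed; a pose out of reach is approached as far as the arm can. A call with a gripper value outside its range is refused whole. The fingers move at their own pace and stop on an object; the grip force is fixed at half the most. Time passes only in rows, so rows that repeat a pose let the fingers close, or fill a call up. It gives the time, the measured TCP pose, the force and the opening at its end, in the units of the state.
- bot.sense(): the state, without advancing time (a new reading comes with each control period).
- imaging.read_camera(name): name is "side" or "top" or "wrist"; returns (picture, depth): 400x640x3 uint8, blue, green, red; 400x640 float32, m along the optical axis (not along the pixel's ray), 0 where there is no reading.
- imaging.get_calibration(name): a dict with "vertical_fov" (degrees; the focal length in pixels is half the picture's height over the tangent of half this angle, whatever the lens; pixels are square), "cx", "cy" (the principal point, pixels), "camera_from_world" (4x4, takes a point from world to camera coordinates). Camera axes: x right, y up, looking along -z (the intrinsics and any distortion apply to the point x, -y, -z); pixel columns grow to the right and rows downward; lengths in m; the calibration is good to about 2 mm. A picture is of the moment at which its call begins: read the wrist's pose just before it. get_calibration takes no time and is no camera call; for the wrist camera it gives the pose at the moment of the call.
- bot.close_job(): hands the job in, once; it reports no verdict.
The state is a dict: "time_s": time; "qpos": joint angles; "joint_velocities": joint speeds; "joint_torque": joint torques, N m; "eef_pos": TCP position; "tcp_rot": TCP orientation; "ft_force": force on the tool from outside, world axes, zero at the start; "moment": the same for the moment, N m; "grip_width": finger opening in m.
Only numpy, scipy, OpenCV 4.12 (cv2) and the standard library are available. Lean on these libraries where they do the work, as an engineer would, in place of code of your own. Each camera call takes 0.05 s, during which the arm holds its last target. There are 200 camera calls.

## Task

Set each of the three small espresso cups (the ones with handles) upright in the middle of the saucer of its own colour, and let go. Leave the saucers, the large cups and the sugar bowl standing where they are.

Things in the scene. Friction and masses are not known exactly. Their poses are not given: they have to be found in the camera images.
- cup_blue: small blue espresso cup with a handle, upright: 55 mm high, outside diameter 42 mm at the foot, 53 mm at 18 mm up and 56 mm at the rim, wall 3.5 mm, about 0.11 kg. Origin: centre of its underside. z up; +y points to the handle, a loop reaching 47 mm from the axis between 15 and 47 mm above the underside and 7 mm thick; the sides at +x and -x are free to grip
- saucer_blue: blue saucer, loose: 110 mm across the rim, 12 mm high, flat inner floor about 80 mm across lying 6 mm above its underside. Origin: centre of its underside, z up; round, yaw is meaningless
- bigcup_blue: large blue cup without a handle, not to be moved: 86 mm across the rim, 65 mm high, upright and loose. Origin: centre of its underside, z up
- cup_green: small green espresso cup with a handle, upright: 55 mm high, outside diameter 42 mm at the foot, 53 mm at 18 mm up and 56 mm at the rim, wall 3.5 mm, about 0.11 kg. Origin: centre of its underside. z up; +y points to the handle, a loop reaching 47 mm from the axis between 15 and 47 mm above the underside and 7 mm thick; the sides at +x and -x are free to grip
- saucer_green: green saucer, loose: 110 mm across the rim, 12 mm high, flat inner floor about 80 mm across lying 6 mm above its underside. Origin: centre of its underside, z up; round, yaw is meaningless
- bigcup_green: large green cup without a handle, not to be moved: 86 mm across the rim, 65 mm high, upright and loose. Origin: centre of its underside, z up
- cup_orange: small orange espresso cup with a handle, upright: 55 mm high, outside diameter 42 mm at the foot, 53 mm at 18 mm up and 56 mm at the rim, wall 3.5 mm, about 0.11 kg. Origin: centre of its underside. z up; +y points to the handle, a loop reaching 47 mm from the axis between 15 and 47 mm above the underside and 7 mm thick; the sides at +x and -x are free to grip
- saucer_orange: orange saucer, loose: 110 mm across the rim, 12 mm high, flat inner floor about 80 mm across lying 6 mm above its underside. Origin: centre of its underside, z up; round, yaw is meaningless
- bigcup_orange: large orange cup without a handle, not to be moved: 86 mm across the rim, 65 mm high, upright and loose. Origin: centre of its underside, z up
- sugar_bowl: white lidded sugar bowl with a small steel knob, not to be moved: 76 mm across, 72 mm high with the knob, loose. Origin: centre of its underside, z up
Mind the look-alikes: they are no part of the job. What is shaped like the cup_blue but black or yellow is not meant.

How it is judged:
By the outcome, as a careful person would: the job done as asked, in the order asked, and still so for the second after the job is handed in, with the robot touching nothing.
It also fails if it takes over 88 s, if anything falls off the work surface, if the arm or the gripper's body presses on something with over 40 N, if the wrist force passes 120 N, or if a joint passes its speed limit or range.

## Working session

There is one attempt and no reset: what is moved stays moved. The work goes in short steps, Python scripts to look and compute and a tool call to move; the robot and the scene stay as the last step left them, time stands still between calls to the robot, and variables do not carry over. Pictures are saved under pics/ and viewed, about 12 in all and at most 16, crops included, and the job is handed in when it is done.

Besides the shell and the picture viewer there is one more tool, called after "Request:" as name(argument=value, ...) on one line, values as JSON. apply_moves: Moves the arm, as the interface text tells. Its arguments: {"type":"object","properties":{"deltas":{"type":"array","items":{"type":"number"}}},"required":["deltas"]}

```bash
mkdir -p pics; ls; python3 - <<'E'
from rig import bot, imaging
import cv2, numpy as np
print(bot.sense())
for n in ("top","side"):
    im,d=imaging.read_camera(n); cv2.imwrite(f"pics/{n}0.png",im); np.savez(f"pics/{n}0.npz",im=im,d=d)
    print(n,imaging.get_calibration(n), (d==0).mean())
E
```

```text
pics
{'time_s': 0.0, 'qpos': array([ 1.19527427e+00,  9.18323976e-02,  1.23187234e+00, -1.29181068e-05,
        1.81978249e+00, -5.66654336e-02]), 'joint_velocities': array([-0.00077197, -0.00038614,  0.00034171, -0.00063226,  0.00033735,
       -0.0002057 ]), 'joint_torque': array([ 1.10219189e-03, -4.46462524e+01, -4.06439924e+01,  6.98077795e-02,
        2.96512269e-02, -1.75529399e-04]), 'eef_pos': array([0.18798275, 0.56952859, 0.24353032]), 'tcp_rot': array([ 0.69799961,  0.11160174,  0.6982782 , -0.11291215]), 'ft_force': array([-0.13656666, -0.32357786, -0.27908865]), 'moment': array([-0.02048488, -0.01408997, -0.05945681]), 'grip_width': 0.08806182991734023}
top {'vertical_fov': 45.01113664023387, 'cx': 321.50570015700123, 'cy': 197.24607300843874, 'camera_from_world': array([[-0.01398157, -0.99949496, -0.02853662,  0.03215631],
       [ 0.99117661, -0.01761602,  0.13137202, -0.60310356],
       [-0.13180838, -0.02644805,  0.99092232, -1.16924109],
       [ 0.        ,  0.        ,  0.        ,  1.        ]])} 0.0040390625
side {'vertical_fov': 53.68352956186726, 'cx': 320.1936785071875, 'cy': 201.7885470059311, 'camera_from_world': array([[ 0.9770402 , -0.21252536, -0.01501423, -0.5732102 ],
       [ 0.16793923,  0.72486533,  0.66810679, -0.12368347],
       [-0.13110634, -0.65528866,  0.7439139 , -0.74914846],
       [ 0.        ,  0.        ,  0.        ,  1.        ]])} 0.0038203125
```

View pics/top0.png

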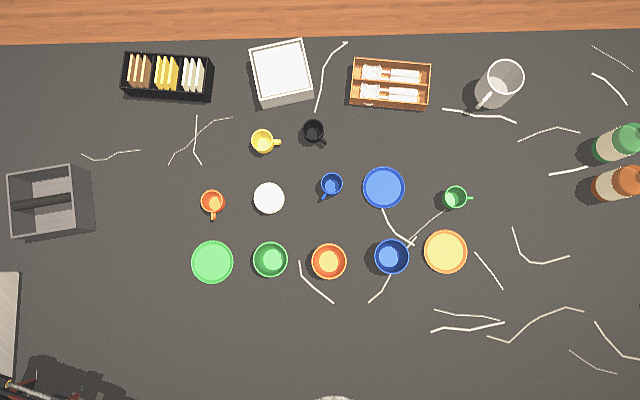

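View pics/side0.png

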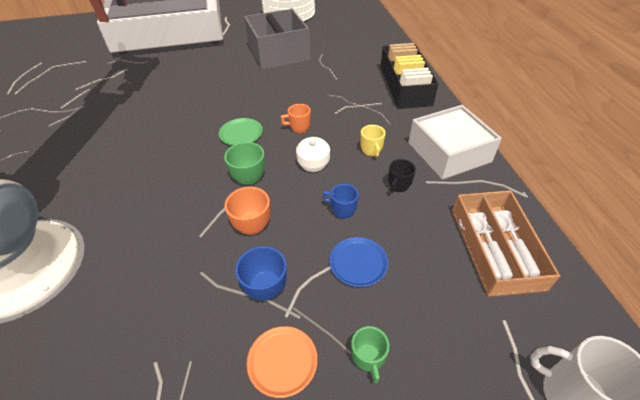

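The top view (image up = +x, left = +y) shows these objects:

| Object | Pixel (col, row) | Handle in image |
|---|---|---|
| Orange cup | (212,202) | down |
| Blue cup | (331,184) | down-left |
| Green cup | (455,197) | right |
| Blue saucer | (383,188) | – |
| Green saucer | (212,262) | – |
| Orange saucer | (446,252) | – |

The large cups are in row 260. The sugar bowl is at (269,198).

```bash
cat > h.py <<'E'
import cv2, numpy as np
from rig import bot, imaging
def hue_mask(im,c):
    h=cv2.cvtColor(im,cv2.COLOR_BGR2HSV)
    lo,hi={"blue":(100,130),"green":(45,85),"orange":(2,24)}[c]
    return cv2.inRange(h,(lo,110,60),(hi,255,255))
def rays(cal,uv,shape=(400,640)):
    f=shape[0]/2/np.tan(np.radians(cal["vertical_fov"])/2)
    uv=np.asarray(uv,float).reshape(-1,2)
    r=np.c_[(uv[:,0]-cal["cx"])/f,-(uv[:,1]-cal["cy"])/f,-np.ones(len(uv))]
    T=np.linalg.inv(cal["camera_from_world"]); return T[:3,3],r@T[:3,:3].T
def onplane(cal,uv,z):
    o,d=rays(cal,uv); return o+d*((z-o[2])/d[:,2])[:,None]
def cloud(cal,uv,depth):
    uv=np.asarray(uv).reshape(-1,2); o,d=rays(cal,uv); return o+d*depth[uv[:,1],uv[:,0]][:,None]
E
python3 - <<'E'
from h import *
for n in("top","side"):
    z=np.load(f"pics/{n}0.npz"); im,d=z["im"],z["d"]; cal=imaging.get_calibration(n)
    t=[(150,300),(330,225),(420,320)] if n=="top" else [(300,250),(200,300)]
    print(n,"table z",cloud(cal,t,d)[:,2].round(4))
    for c in("blue","green","orange"):
        m=cv2.morphologyEx(hue_mask(im,c),cv2.MORPH_CLOSE,np.ones((5,5)))
        for k in cv2.findContours(m,cv2.RETR_EXTERNAL,cv2.CHAIN_APPROX_NONE)[0]:
            if cv2.contourArea(k)<150: continue
            mm=np.zeros_like(m); cv2.drawContours(mm,[k],-1,255,-1)
            uv=np.argwhere(mm)[:,::-1]; P=cloud(cal,uv,d); zm=np.percentile(P[:,2],97)
            x,y,w,hh=cv2.boundingRect(k)
            if not(0.25<P[:,0].mean()<.8 and abs(P[:,1].mean())<.5): continue
            e=onplane(cal,k.reshape(-1,2),min(max(zm,.012),.065)); 
            if zm<.03: (cx,cy),r=cv2.minEnclosingCircle(e[:,:2].astype(np.float32)*1000)
            else:
                top=P[(P[:,2]>zm-.006)]; (cx,cy),r=cv2.minEnclosingCircle(top[:,:2].astype(np.float32)*1000)
            # handle: low points farther than 33mm from the axis
            far=P[(np.hypot(P[:,0]*1000-cx,P[:,1]*1000-cy)>34)&(P[:,2]>.02)&(P[:,2]<.05)]
            a=np.degrees(np.arctan2(*(far[:,:2].mean(0)*1000-[cx,cy])[::-1])) if len(far)>3 else None
            print(n,c,(x,y,w,hh),"zm %.1f c %.1f %.1f r %.1f"%(zm*1000,cx,cy,r),"handle",a,len(far))
E
```

```text
top table z [ 0.0002  0.0019 -0.0022]
top blue (374, 239, 36, 36) zm 67.0 c 449.1 -97.9 r 88.6 handle -83.97259974318847 185
top blue (321, 172, 22, 28) zm 56.9 c 553.4 -4.6 r 109.4 handle 5.9007743201973115 91
top blue (362, 166, 43, 43) zm 14.1 c 631.1 -135.0 r 54.5 handle None 0
top green (253, 243, 35, 34) zm 64.7 c 449.6 90.5 r 100.1 handle 87.9458375945515 185
top green (442, 187, 29, 21) zm 55.8 c 523.8 -170.1 r 179.4 handle -62.39954932270751 100
top orange (311, 243, 36, 37) zm 67.4 c 444.7 7.3 r 42.6 handle 88.66181681835975 159
top orange (424, 229, 44, 45) zm 13.7 c 465.5 -284.8 r 55.7 handle None 0
top orange (200, 189, 25, 32) zm 57.6 c 525.9 156.8 r 185.3 handle 65.05844503209369 154
side table z [-0.0007  0.    ]
side blue (236, 246, 50, 55) zm 65.4 c 468.5 -312.4 r 211.2 handle 95.20937737555995 822
side blue (329, 237, 59, 50) zm 12.4 c 629.3 -136.4 r 54.8 handle None 0
side blue (323, 184, 36, 35) zm 55.5 c 565.4 -251.1 r 284.3 handle 75.04541158433118 526
side orange (246, 326, 72, 74) zm 12.2 c 463.2 -286.8 r 56.5 handle None 0
side orange (224, 186, 46, 49) zm 65.5 c 458.3 -236.7 r 287.4 handle 93.50042830522698 742
side orange (360, 124, 26, 32) zm 55.6 c 620.8 -162.9 r 385.8 handle 68.67452539154618 424
side orange (280, 103, 31, 30) zm 55.4 c 597.3 296.0 r 28.6 handle 179.3163545375352 33
```

```bash
python3 - <<'E'
from h import *
S={"blue":((331,184),(344,201)),"green":((455,197),(370,350)),"orange":((212,202),(299,118))}
def circ(p):
    A=np.c_[2*p,np.ones(len(p))]; s=np.linalg.lstsq(A,(p**2).sum(1),rcond=None)[0]; return s[:2],np.sqrt(s[2]+s[:2]@s[:2])
for i,n in enumerate(("top","side")):
    z=np.load(f"pics/{n}0.npz"); im,d=z["im"],z["d"]; cal=imaging.get_calibration(n)
    for c,s in S.items():
        u,v=s[i]; m=np.zeros((400,640),np.uint8); R=24 if n=="top" else 30; cv2.circle(m,(u,v),R,255,-1)
        uv=np.argwhere(m)[:,::-1]; P=cloud(cal,uv,d); ok=d[uv[:,1],uv[:,0]]>0; P=P[ok]*1000
        t=P[(P[:,2]>50)&(P[:,2]<60)]; cen,r=circ(t[:,:2])
        q=np.hypot(*(P[:,:2]-cen).T); f=P[(q>32)&(q<50)&(P[:,2]>22)&(P[:,2]<50)]
        h=np.degrees(np.arctan2(*(f[:,:2].mean(0)-cen)[::-1])) if len(f) else None
        print(n,c,cen.round(1),"r%.1f"%r,len(t),"handle",h,len(f))
    for nm,(u,v) in {"Sg":((212,262),(241,132)),"bowl":((269,198),(313,155))}.items() if 0 else [(k,a[i]) for k,a in {"Sg":((212,262),(241,132)),"bowl":((269,198),(313,155))}.items()]:
        m=np.zeros((400,640),np.uint8); cv2.circle(m,(u,v),22 if i==0 else 24,255,-1)
        if nm=="Sg":
            hs=cv2.cvtColor(im,cv2.COLOR_BGR2HSV); print(hs[v,u]); m&=cv2.inRange(hs,(40,60,60),(90,255,255))
            k=max(cv2.findContours(m,cv2.RETR_EXTERNAL,cv2.CHAIN_APPROX_NONE)[0],key=cv2.contourArea)
            e=onplane(cal,k.reshape(-1,2),.012)*1000; print(n,nm,cv2.minEnclosingCircle(e[:,:2].astype(np.float32)))
        else:
            uv=np.argwhere(m)[:,::-1]; P=cloud(cal,uv,d)*1000; P=P[(P[:,2]>25)&(P[:,2]<85)]; print(n,nm,np.median(P[:,:2],0))
E
```

```text
top blue [636.2  -2.6] r25.9 100 handle 146.91400570770844 19
top green [ 597.  -306.5] r25.9 108 handle -93.95928172785666 19
top orange [597.6 296.6] r26.0 109 handle 179.224149861979 21
[ 60  80 244]
top Sg ((447.500244140625, 304.7372131347656), 55.15093231201172)
top bowl [601.538099   153.27593923]
side blue [636.   -3.8] r26.0 175 handle 146.98912414323766 50
side green [ 596.4 -307.7] r26.0 319 handle -93.81589034216475 65
side orange [589.5 236.4] r67.9 233 handle 81.747826658083 155
[ 61  98 202]
side Sg ((445.8150634765625, 283.411865234375), 76.87472534179688)
side bowl [601.27595848 138.37266128]
```

```bash
cat >> h.py <<'E'
def st():
    from scipy.spatial.transform import Rotation as R
    s=bot.sense(); q=s["tcp_rot"]; M=R.from_quat(np.r_[q[1:],q[0]]).as_matrix()
    print("t %.2f"%s["time_s"],"tcp",(s["eef_pos"]*1000).round(1),"jaw yaw %.2f deg"%np.degrees(np.arctan2(M[1,1],M[0,1])),"x-axis",M[:,0].round(3),
      "grip %.1f"%(s["grip_width"]*1000),"F",s["ft_force"].round(1),"q",s["qpos"].round(2))
    return s
E
python3 -c "
from h import *
st()"
```

```text
t 0.10 tcp [188.  569.6 243.6] jaw yaw 71.73 deg x-axis [-0.001 -0.002 -1.   ] grip 87.6 F [0.8 0.  0.1] q [ 1.2   0.09  1.23 -0.    1.82 -0.06]
```

Request:
apply_moves(deltas=[409, -273, -94, 0, 0, 0.305, 1, 409, -273, -94, 0, 0, 0.305, 1, 409, -273, -94, 0, 0, 0.305, 1, 409, -273, -94, 0, 0, 0.305, 1, 409, -273, -94, 0, 0, 0.305, 1, 409, -273, -94, 0, 0, 0.305, 1, 409, -273, -94, 0, 0, 0.305, 1, 409, -273, -94, 0, 0, 0.305, 1])

```text
time_s: 0.9
eef_pos: [0.5116, 0.3531, 0.1689]
tcp_rot: [0.707, 0.004, 0.707, -0.006]
ft_force: [0.2, 0.5, 0.0]
grip_width: 0.0876
```

Request:
apply_moves(deltas=[86, -57, -19, 0, 0, 0, 1, 86, -57, -19, 0, 0, 0, 1, 86, -57, -19, 0, 0, 0, 1, 86, -57, -19, 0, 0, 0, 1, 86, -57, -19, 0, 0, 0, 1, 86, -57, -19, 0, 0, 0, 1, 86, -57, -19, 0, 0, 0, 1, 86, -57, -19, 0, 0, 0, 1])

```text
time_s: 1.7
eef_pos: [0.5969, 0.297, 0.1506]
tcp_rot: [0.707, 0.004, 0.707, -0.005]
ft_force: [1.6, -0.3, -0.4]
grip_width: 0.0879
```

```bash
python3 - <<'E'
from h import *
st(); cal=imaging.get_calibration("wrist"); im,d=imaging.read_camera("wrist"); cv2.imwrite("pics/w1.png",im)
P=cloud(cal,np.argwhere(d>0)[:,::-1],d)*1000
near=np.hypot(P[:,0]-597,P[:,1]-296)<45
t=P[near&(P[:,2]>50)&(P[:,2]<58)][:,:2]
print(len(t)); s=np.linalg.lstsq(np.c_[2*t,np.ones(len(t))],(t**2).sum(1),rcond=None)[0]; print(s[:2],np.sqrt(s[2]+s[:2]@s[:2]))
E
```

```text
t 1.70 tcp [596.9 297.  150.6] jaw yaw 89.30 deg x-axis [ 0.    -0.002 -1.   ] grip 87.9 F [ 1.6 -0.3 -0.4] q [ 0.41  0.27  1.19 -0.    1.68 -1.15]
1003
[598.00207768 295.97794874] 25.765345295274354
```

View pics/w1.png

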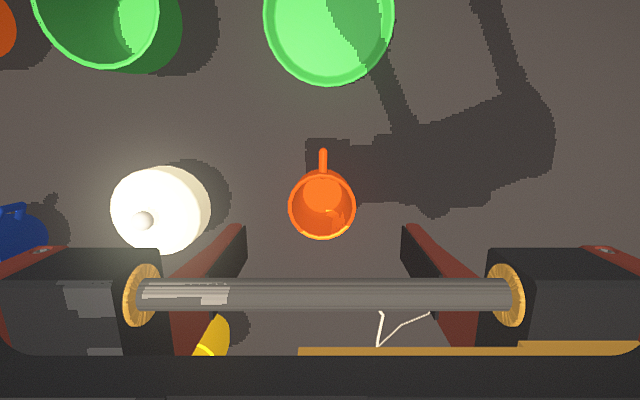

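The wrist view shows the orange cup at (322,205), between the jaws, with its handle straight up. Its position agrees with the top view to about 1 mm, so I'm descending to grip it.

Request:
apply_moves(deltas=[1, -1, -45, 0, 0, 0, 1, 1, -1, -80, 0, 0, 0, 1, 1, -1, -105, 0, 0, 0, 1, 1, -1, -115, 0, 0, 0, 1, 1, -1, -115, 0, 0, 0, 1, 1, -1, -115, 0, 0, 0, 0.4, 1, -1, -115, 0, 0, 0, 0.4, 1, -1, -115, 0, 0, 0, 0.4])

```text
time_s: 2.55
eef_pos: [0.599, 0.2963, 0.0376]
tcp_rot: [0.708, 0.004, 0.706, -0.005]
ft_force: [0.5, -0.9, -0.2]
grip_width: 0.0673
```

```bash
python3 -c "
from h import *
st()"
```

```text
t 2.55 tcp [599.  296.3  37.6] jaw yaw 89.28 deg x-axis [ 0.003 -0.    -1.   ] grip 67.3 F [ 0.5 -0.9 -0.2] q [ 0.41  0.32  1.33 -0.    1.48 -1.15]
```

Request:
apply_moves(deltas=[-1, 0, -2, 0, 0, 0, 0.2, -1, 0, -2, 0, 0, 0, 0.2, -1, 0, -2, 0, 0, 0, 0.2, -1, 0, -2, 0, 0, 0, 0.2, -1, 0, 15, 0, 0, 0, 0.2, -1, 0, 40, 0, 0, 0, 0.2, -1, 0, 80, 0, 0, 0, 0.2, -1, 0, 110, 0, 0, 0, 0.2])

```text
time_s: 3.35
eef_pos: [0.5979, 0.2963, 0.1505]
tcp_rot: [0.708, 0.004, 0.706, -0.004]
ft_force: [0.6, 1.2, -0.8]
grip_width: 0.0537
```

```bash
python3 -c "
from h import *
st()"
```

```text
t 3.35 tcp [597.9 296.3 150.5] jaw yaw 89.29 deg x-axis [ 0.004 -0.    -1.   ] grip 53.7 F [ 0.6  1.2 -0.8] q [ 0.41  0.27  1.2  -0.    1.67 -1.15]
```

Request:
apply_moves(deltas=[-134, -582, 0, 0, 0, 0, 0.2, -134, -582, 0, 0, 0, 0, 0.2, -134, -582, 0, 0, 0, 0, 0.2, -134, -582, 0, 0, 0, 0, 0.2, -134, -582, 0, 0, 0, 0, 0.2, -134, -582, 0, 0, 0, 0, 0.2, -134, -582, 0, 0, 0, 0, 0.2, -134, -582, 0, 0, 0, 0, 0.2])

```text
time_s: 4.15
eef_pos: [0.5072, -0.0952, 0.1504]
tcp_rot: [0.709, 0.004, 0.706, -0.004]
ft_force: [1.2, -0.8, -1.1]
grip_width: 0.0536
```

Request:
apply_moves(deltas=[-43, -191, 0, 0, 0, 0, 0.2, -43, -191, 0, 0, 0, 0, 0.2, -43, -191, 0, 0, 0, 0, 0.2, -43, -191, 0, 0, 0, 0, 0.2, -43, -191, 0, 0, 0, 0, 0.2, -43, -191, 0, 0, 0, 0, 0.2, -43, -191, 0, 0, 0, 0, 0.2, -43, -191, 0, 0, 0, 0, 0.2])

```text
time_s: 4.95
eef_pos: [0.4647, -0.2848, 0.1507]
tcp_rot: [0.709, 0.004, 0.706, -0.004]
ft_force: [-0.1, 0.2, -0.6]
grip_width: 0.0536
```

```bash
python3 - <<'E'
from h import *
st(); cal=imaging.get_calibration("wrist"); im,d=imaging.read_camera("wrist"); cv2.imwrite("pics/w2.png",im)
uv=np.argwhere(d>0)[:,::-1]; P=cloud(cal,uv,d)*1000
for lo,hi,R in((9,16,62),(110,122,0)):
    if R:
        t=P[(np.hypot(P[:,0]-464,P[:,1]+286)<R)&(P[:,2]>lo)&(P[:,2]<hi)][:,:2]
        print(len(t)); s=np.linalg.lstsq(np.c_[2*t,np.ones(len(t))],(t**2).sum(1),rcond=None)[0]; print(s[:2],np.sqrt(s[2]+s[:2]@s[:2]))
E
```

```text
t 4.95 tcp [ 464.7 -284.8  150.7] jaw yaw 89.42 deg x-axis [ 0.004  0.    -1.   ] grip 53.6 F [-0.1  0.2 -0.6] q [-0.61 -0.06  1.55  0.    1.65 -2.17]
1594
[ 464.68799695 -286.55792223] 51.17925030924426
```

View pics/w2.png

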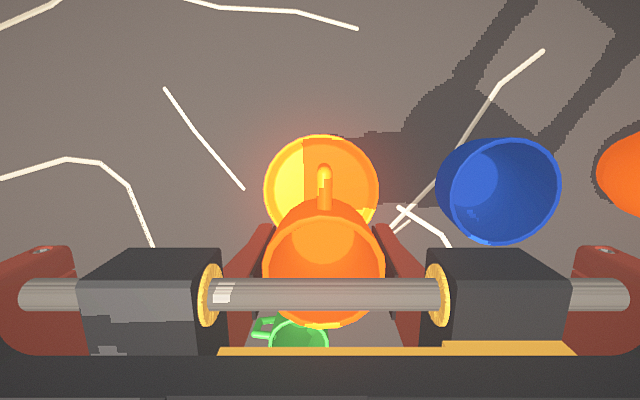

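The wrist view shows the orange cup upright in the jaws above the orange saucer at (320,190). The saucer is within 2 mm of the plan, so I'm lowering now.

Request:
apply_moves(deltas=[0, -2, -45, 0, 0, 0, 0.2, 0, -2, -80, 0, 0, 0, 0.2, 0, -2, -95, 0, 0, 0, 0.2, 0, -2, -102, 0, 0, 0, 0.2, 0, -2, -106, 0, 0, 0, 0.2, 0, -2, -108, 0, 0, 0, 0.2, 0, -2, -108, 0, 0, 0, 0.2, 0, -2, -108, 0, 0, 0, 0.2])

```text
time_s: 5.8
eef_pos: [0.4653, -0.2873, 0.044]
tcp_rot: [0.709, 0.003, 0.705, -0.004]
ft_force: [-0.3, 0.7, -0.6]
grip_width: 0.0539
```

```bash
python3 -c "
from h import *
st()"
```

```text
t 5.80 tcp [ 465.3 -287.3   44. ] jaw yaw 89.43 deg x-axis [ 0.006 -0.001 -1.   ] grip 53.9 F [-0.3  0.7 -0.6] q [-0.62 -0.    1.68  0.    1.45 -2.18]
```

Request:
apply_moves(deltas=[0, 1, -1.5, 0, 0, 0, 0.2, 0, 1, -2.5, 0, 0, 0, 0.2, 0, 1, -3, 0, 0, 0, 0.2, 0, 1, -3, 0, 0, 0, 0.2, 0, 1, -3, 0, 0, 0, 0.2, 0, 1, -3, 0, 0, 0, 0.2, 0, 1, -3, 0, 0, 0, 0.2, 0, 1, -3, 0, 0, 0, 0.2])

```text
time_s: 6.6
eef_pos: [0.466, -0.2865, 0.0425]
tcp_rot: [0.71, 0.003, 0.704, -0.004]
ft_force: [-0.0, 1.3, 4.8]
grip_width: 0.0543
```

```bash
python3 -c "
from h import *
st()"
```

```text
t 6.60 tcp [ 466.  -286.5   42.5] jaw yaw 89.43 deg x-axis [ 0.008 -0.002 -1.   ] grip 54.3 F [-0.   1.3  4.8] q [-0.62 -0.    1.69  0.    1.45 -2.18]
```

Request:
apply_moves(deltas=[0, 0, 0, 0, 0, 0, 0.9, 0, 0, 0, 0, 0, 0, 0.9, 0, 0, 0, 0, 0, 0, 0.9, 0, 0, 0, 0, 0, 0, 0.9, 0, 0, 15, 0, 0, 0, 0.9, 0, 0, 45, 0, 0, 0, 0.9, 0, 0, 80, 0, 0, 0, 0.9, 0, 0, 108, 0, 0, 0, 1])

```text
time_s: 7.4
eef_pos: [0.4662, -0.2867, 0.1538]
tcp_rot: [0.711, 0.002, 0.704, -0.005]
ft_force: [1.3, 0.1, -0.0]
grip_width: 0.0839
```

```bash
python3 - <<'E'
from h import *
st(); im,d=imaging.read_camera("wrist"); cv2.imwrite("pics/w3.png",im)
E
```

```text
t 7.40 tcp [ 466.2 -286.7  153.8] jaw yaw 89.43 deg x-axis [ 0.01  -0.003 -1.   ] grip 83.9 F [ 1.3  0.1 -0. ] q [-0.62 -0.06  1.54  0.    1.65 -2.18]
```

View pics/w3.png

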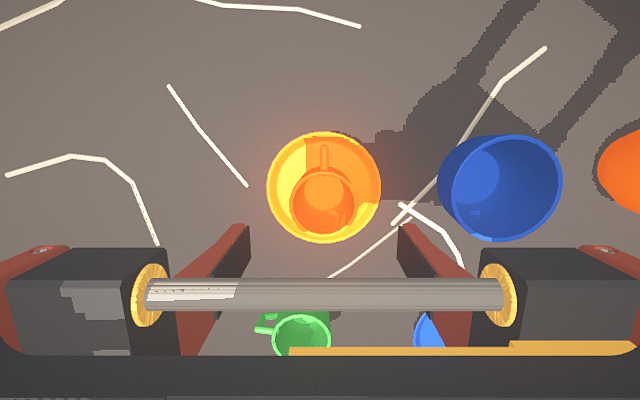

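The wrist view shows the orange cup upright and centred on its saucer, with the cup at (323,195) and the saucer at (324,188). Next is the green cup, with the jaw turned to -4°.

Request:
apply_moves(deltas=[20, 0, 0, 0, 0, -0.15, 1, 131, -20, 0, 0, 0, -0.3, 1, 131, -20, 0, 0, 0, -0.45, 1, 131, -20, 0, 0, 0, -0.6, 1, 131, -20, 0, 0, 0, -0.75, 1, 131, -20, 0, 0, 0, -0.9, 1, 131, -20, 0, 0, 0, -1.05, 1, 131, -20, 0, 0, 0, -1.2, 1])

```text
time_s: 8.25
eef_pos: [0.5988, -0.3078, 0.1598]
tcp_rot: [0.584, 0.398, 0.577, -0.409]
ft_force: [0.1, 0.2, 0.3]
grip_width: 0.0878
```

```bash
python3 -c "
from h import *
st()"
```

```text
t 8.25 tcp [ 598.8 -307.8  159.8] jaw yaw 20.34 deg x-axis [-0.001 -0.018 -1.   ] grip 87.8 F [0.1 0.2 0.3] q [-0.52  0.28  1.17 -0.02  1.69 -0.87]
```

Request:
apply_moves(deltas=[-2, 1, -10, 0.018, 0, -0.15, 1, -2, 1, -10, 0.018, 0, -0.3, 1, -2, 1, -10, 0.018, 0, -0.425, 1, -2, 1, -10, 0.018, 0, -0.425, 1, -2, 1, -10, 0.018, 0, -0.425, 1, -2, 1, -10, 0.018, 0, -0.425, 1, -2, 1, -10, 0.018, 0, -0.425, 1, -2, 1, -10, 0.018, 0, -0.425, 1])

```text
time_s: 9.05
eef_pos: [0.5968, -0.3067, 0.1499]
tcp_rot: [-0.481, -0.516, -0.484, 0.518]
ft_force: [0.4, 0.1, -0.5]
grip_width: 0.0876
```

```bash
cat >> h.py <<'E'
def wristrim(x,y,lo,hi,R):
    cal=imaging.get_calibration("wrist"); im,d=imaging.read_camera("wrist")
    P=cloud(cal,np.argwhere(d>0)[:,::-1],d)*1000
    t=P[(np.hypot(P[:,0]-x,P[:,1]-y)<R)&(P[:,2]>lo)&(P[:,2]<hi)][:,:2]
    s=np.linalg.lstsq(np.c_[2*t,np.ones(len(t))],(t**2).sum(1),rcond=None)[0]; print("rim",len(t),s[:2].round(1),"r %.1f"%np.sqrt(s[2]+s[:2]@s[:2]))
    return im
E
python3 -c "
from h import *
st(); cv2.imwrite('pics/w4.png',wristrim(597,-307,50,58,45))"
```

```text
t 9.05 tcp [ 596.8 -306.7  149.9] jaw yaw -3.95 deg x-axis [-0.005  0.002 -1.   ] grip 87.6 F [ 0.4  0.1 -0.5] q [-0.52  0.29  1.18 -0.    1.68 -0.46]
rim 1007 [ 597.7 -308.2] r 25.8
```

Aligned to about 1 mm. Descending to grip the green cup.

Request:
apply_moves(deltas=[0, -1, -45, 0, -0.005, 0, 1, 0, -1, -80, 0, -0.005, 0, 1, 0, -1, -105, 0, -0.005, 0, 1, 0, -1, -115, 0, -0.005, 0, 1, 0, -1, -116, 0, -0.005, 0, 1, 0, -1, -116, 0, -0.005, 0, 0.2, 0, -1, -116, 0, -0.005, 0, 0.2, 0, -1, -116, 0, -0.005, 0, 0.2])

```text
time_s: 9.9
eef_pos: [0.5977, -0.3083, 0.036]
tcp_rot: [0.483, 0.518, 0.482, -0.516]
ft_force: [-0.4, 0.4, -0.9]
grip_width: 0.0676
```

Request:
apply_moves(deltas=[0, 0, -1, 0, 0, 0, 0.2, 0, 0, -1, 0, 0, 0, 0.2, 0, 0, -1, 0, 0, 0, 0.2, 0, 0, -1, 0, 0, 0, 0.2, 0, 0, 15, 0, 0, 0, 0.2, 0, 0, 40, 0, 0, 0, 0.2, 0, 0, 80, 0, 0, 0, 0.2, 0, 0, 115, 0, 0, 0, 0.2])

```text
time_s: 10.7
eef_pos: [0.5974, -0.308, 0.1527]
tcp_rot: [0.483, 0.518, 0.482, -0.516]
ft_force: [0.7, 0.3, -0.1]
grip_width: 0.0538
```

```bash
python3 -c "
from h import *
st()"
```

```text
t 10.70 tcp [ 597.4 -308.   152.7] jaw yaw -3.96 deg x-axis [ 0.002  0.    -1.   ] grip 53.8 F [ 0.7  0.3 -0.1] q [-0.53  0.29  1.17  0.    1.68 -0.46]
```

Request:
apply_moves(deltas=[-150, 612, 0, 0, 0, 0, 0.2, -150, 612, 0, 0, 0, 0, 0.2, -150, 612, 0, 0, 0, 0, 0.2, -150, 612, 0, 0, 0, 0, 0.2, -150, 612, 0, 0, 0, 0, 0.2, -150, 612, 0, 0, 0, 0, 0.2, -150, 612, 0, 0, 0, 0, 0.2, -150, 612, 0, 0, 0, 0, 0.2])

```text
time_s: 11.5
eef_pos: [0.5013, 0.0819, 0.1528]
tcp_rot: [0.483, 0.518, 0.482, -0.516]
ft_force: [0.9, -0.1, -1.7]
grip_width: 0.0539
```

Request:
apply_moves(deltas=[-54, 222, 0, 0, 0, 0, 0.2, -54, 222, 0, 0, 0, 0, 0.2, -54, 222, 0, 0, 0, 0, 0.2, -54, 222, 0, 0, 0, 0, 0.2, -54, 222, 0, 0, 0, 0, 0.2, -54, 222, 0, 0, 0, 0, 0.2, -54, 222, 0, 0, 0, 0, 0.2, -54, 222, 0, 0, 0, 0, 0.2])

```text
time_s: 12.3
eef_pos: [0.4476, 0.303, 0.1529]
tcp_rot: [0.483, 0.518, 0.481, -0.517]
ft_force: [0.9, 0.6, -0.6]
grip_width: 0.0542
```

```bash
python3 -c "
from h import *
st(); cv2.imwrite('pics/w5.png',wristrim(447,304,9,16,62))"
```

```text
t 12.30 tcp [447.6 303.  152.9] jaw yaw -4.03 deg x-axis [ 0.003 -0.    -1.   ] grip 54.2 F [ 0.9  0.6 -0.6] q [ 0.53 -0.07  1.55 -0.    1.65  0.6 ]
rim 1545 [447.6 303.2] r 51.2
```

View pics/w5.png

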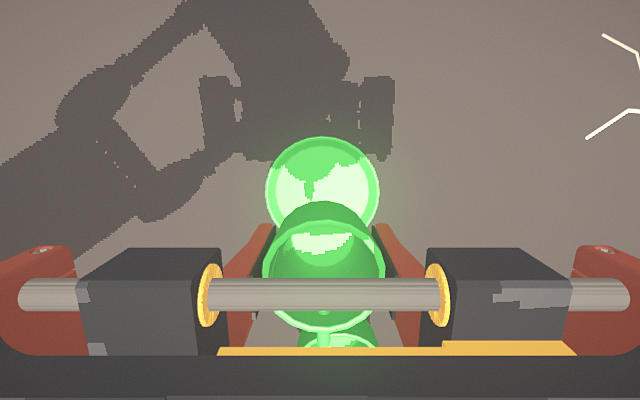

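The wrist view shows the green cup held upright over its saucer at (322,190), aligned to under 1 mm. Lowering it.

Request:
apply_moves(deltas=[0, 0, -45, 0, 0, 0, 0.2, 0, 0, -80, 0, 0, 0, 0.2, 0, 0, -97, 0, 0, 0, 0.2, 0, 0, -104, 0, 0, 0, 0.2, 0, 0, -108, 0, 0, 0, 0.2, 0, 0, -110, 0, 0, 0, 0.2, 0, 0, -111, 0, 0, 0, 0.2, 0, 0, -112, 0, 0, 0, 0.2])

```text
time_s: 13.15
eef_pos: [0.4484, 0.3031, 0.0422]
tcp_rot: [0.483, 0.519, 0.481, -0.516]
ft_force: [-0.7, 0.5, -0.5]
grip_width: 0.0541
```

Request:
apply_moves(deltas=[-1, 0, -1, 0, 0, 0, 0.2, -1, 0, -2, 0, 0, 0, 0.2, -1, 0, -2.5, 0, 0, 0, 0.2, -1, 0, -2.5, 0, 0, 0, 0.2, -1, 0, -2.5, 0, 0, 0, 0.2, -1, 0, -2.5, 0, 0, 0, 0.2, -1, 0, -2.5, 0, 0, 0, 0.2, -1, 0, -2.5, 0, 0, 0, 0.2])

```text
time_s: 13.95
eef_pos: [0.448, 0.3037, 0.042]
tcp_rot: [0.483, 0.52, 0.481, -0.515]
ft_force: [-3.5, -1.0, 8.7]
grip_width: 0.0537
```

Contact at about 9 N. Releasing and rising.

Request:
apply_moves(deltas=[0, 0, 0.5, 0, 0, 0, 0.9, 0, 0, 0.5, 0, 0, 0, 0.9, 0, 0, 0.5, 0, 0, 0, 0.9, 0, 0, 0.5, 0, 0, 0, 0.9, 0, 0, 15, 0, 0, 0, 0.9, 0, 0, 45, 0, 0, 0, 0.9, 0, 0, 80, 0, 0, 0, 0.9, 0, 0, 108, 0, 0, 0, 1])

```text
time_s: 14.75
eef_pos: [0.4482, 0.3038, 0.1531]
tcp_rot: [0.483, 0.52, 0.481, -0.514]
ft_force: [0.3, 0.1, 0.5]
grip_width: 0.0841
```

```bash
python3 -c "
from h import *
st(); cv2.imwrite('pics/w6.png',wristrim(447,304,57,66,45))"
```

```text
t 14.75 tcp [448.2 303.8 153.1] jaw yaw -4.06 deg x-axis [ 0.008  0.004 -1.   ] grip 84.1 F [0.3 0.1 0.5] q [ 0.53 -0.07  1.56 -0.    1.65  0.6 ]
rim 990 [448.2 303.8] r 25.8
```

View pics/w6.png

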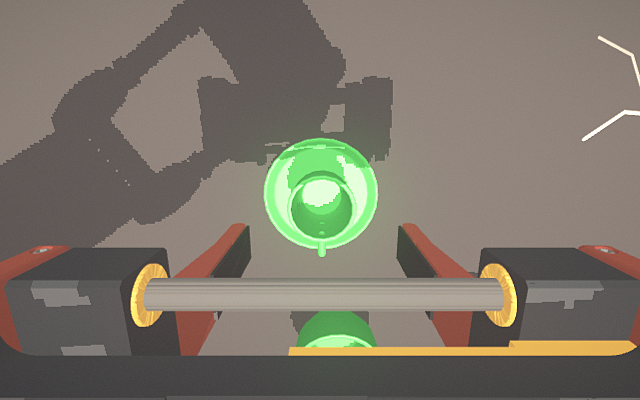

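The wrist view shows the green cup upright in the middle of its saucer at (321,195), with the rim fit within 1 mm. Going to the blue cup with jaw yaw +57°.

Request:
apply_moves(deltas=[188, -307, 0, 0, 0, 0.14, 1, 188, -307, 0, 0, 0, 0.28, 1, 188, -307, 0, 0, 0, 0.42, 1, 188, -307, 0, 0, 0, 0.56, 1, 188, -307, 0, 0, 0, 0.7, 1, 188, -307, 0, 0, 0, 0.84, 1, 188, -307, 0, 0, 0, 0.98, 1, 188, -307, 0, 0, 0, 1.066, 1])

```text
time_s: 15.6
eef_pos: [0.639, -0.0057, 0.159]
tcp_rot: [0.677, 0.205, 0.68, -0.194]
ft_force: [0.5, 1.1, 0.0]
grip_width: 0.0877
```

```bash
python3 -c "
from h import *
st()"
```

```text
t 15.60 tcp [639.   -5.7 159. ] jaw yaw 57.18 deg x-axis [ 0.001  0.016 -1.   ] grip 87.7 F [0.5 1.1 0. ] q [-0.07  0.19  1.27  0.02  1.68 -1.07]
```

Request:
apply_moves(deltas=[-3, 2.5, -9, -0.016, 0, 0, 1, -3, 2.5, -9, -0.016, 0, 0, 1, -3, 2.5, -9, -0.016, 0, 0, 1, -3, 2.5, -9, -0.016, 0, 0, 1, -3, 2.5, -9, -0.016, 0, 0, 1, -3, 2.5, -9, -0.016, 0, 0, 1, -3, 2.5, -9, -0.016, 0, 0, 1, -3, 2.5, -9, -0.016, 0, 0, 1])

```text
time_s: 16.4
eef_pos: [0.6359, -0.0031, 0.1501]
tcp_rot: [0.679, 0.2, 0.678, -0.2]
ft_force: [-0.8, 0.7, 0.4]
grip_width: 0.0881
```

```bash
python3 -c "
from h import *
st(); cv2.imwrite('pics/w7.png',wristrim(636,-3,50,58,45))"
```

```text
t 16.40 tcp [635.9  -3.1 150.1] jaw yaw 57.19 deg x-axis [ 0.001 -0.    -1.   ] grip 88.1 F [-0.8  0.7  0.4] q [-0.06  0.19  1.29  0.    1.66 -1.06]
rim 1011 [636.6  -3.8] r 25.8
```

View pics/w7.png

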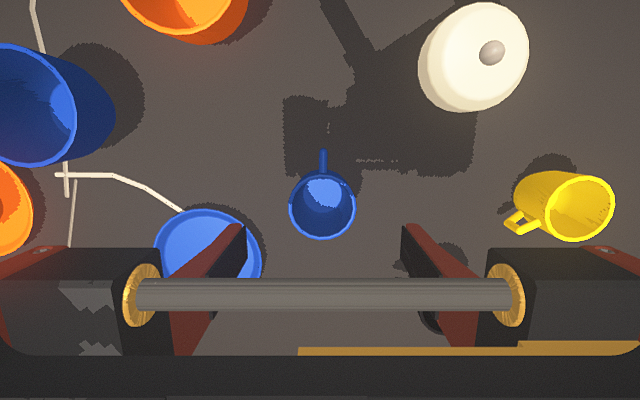

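The wrist view shows the blue cup at (322,205), between the jaws with its handle up. The nearest saucer and other cups are clear of the fingers.

Request:
apply_moves(deltas=[0, 0, -45, 0, 0, 0, 1, 0, 0, -80, 0, 0, 0, 1, 0, 0, -105, 0, 0, 0, 1, 0, 0, -115, 0, 0, 0, 1, 0, 0, -116, 0, 0, 0, 1, 0, 0, -116, 0, 0, 0, 0.2, 0, 0, -116, 0, 0, 0, 0.2, 0, 0, -116, 0, 0, 0, 0.2])

```text
time_s: 17.25
eef_pos: [0.637, -0.0032, 0.0361]
tcp_rot: [0.68, 0.2, 0.677, -0.199]
ft_force: [-0.3, -0.7, 0.7]
grip_width: 0.0672
```

Request:
apply_moves(deltas=[0, 0, -1, 0, 0, 0, 0.2, 0, 0, -1, 0, 0, 0, 0.2, 0, 0, -1, 0, 0, 0, 0.2, 0, 0, -1, 0, 0, 0, 0.2, 0, 0, 15, 0, 0, 0, 0.2, 0, 0, 40, 0, 0, 0, 0.2, 0, 0, 80, 0, 0, 0, 0.2, 0, 0, 115, 0, 0, 0, 0.2])

```text
time_s: 18.05
eef_pos: [0.6364, -0.003, 0.1527]
tcp_rot: [0.679, 0.2, 0.677, -0.199]
ft_force: [-0.3, 0.3, -0.3]
grip_width: 0.0539
```

```bash
python3 -c "
from h import *
st()"
```

```text
t 18.05 tcp [636.4  -3.  152.7] jaw yaw 57.19 deg x-axis [ 0.003  0.    -1.   ] grip 53.9 F [-0.3  0.3 -0.3] q [-0.06  0.19  1.29  0.    1.66 -1.06]
```

Blue cup held. Moving over the blue saucer at (630.5,-136).

Request:
apply_moves(deltas=[-6, -45, 0, 0, 0, 0, 0.2, -6, -90, 0, 0, 0, 0, 0.2, -6, -120, 0, 0, 0, 0, 0.2, -6, -133, 0, 0, 0, 0, 0.2, -6, -133, 0, 0, 0, 0, 0.2, -6, -133, 0, 0, 0, 0, 0.2, -6, -133, 0, 0, 0, 0, 0.2, -6, -133, 0, 0, 0, 0, 0.2])

```text
time_s: 18.85
eef_pos: [0.6306, -0.1345, 0.1528]
tcp_rot: [0.68, 0.2, 0.677, -0.199]
ft_force: [-0.0, -0.3, 0.3]
grip_width: 0.0542
```

```bash
python3 -c "
from h import *
st(); cv2.imwrite('pics/w8.png',wristrim(630,-136,9,16,62))"
```

```text
t 18.85 tcp [ 630.6 -134.5  152.8] jaw yaw 57.30 deg x-axis [ 0.003  0.    -1.   ] grip 54.2 F [-0.  -0.3  0.3] q [-0.26  0.21  1.26  0.    1.67 -1.26]
rim 1551 [ 631.  -136.6] r 51.2
```

Request:
apply_moves(deltas=[0, -1.5, -45, 0, 0, 0, 0.2, 0, -1.5, -80, 0, 0, 0, 0.2, 0, -1.5, -97, 0, 0, 0, 0.2, 0, -1.5, -104, 0, 0, 0, 0.2, 0, -1.5, -108, 0, 0, 0, 0.2, 0, -1.5, -110, 0, 0, 0, 0.2, 0, -1.5, -111, 0, 0, 0, 0.2, 0, -1.5, -112, 0, 0, 0, 0.2])

```text
time_s: 19.7
eef_pos: [0.6314, -0.1364, 0.0424]
tcp_rot: [0.68, 0.2, 0.677, -0.199]
ft_force: [0.0, -0.4, -2.1]
grip_width: 0.0543
```

Request:
apply_moves(deltas=[0, 0, -1, 0, 0, 0, 0.2, 0, 0, -2, 0, 0, 0, 0.2, 0, 0, -2.5, 0, 0, 0, 0.2, 0, 0, -2.5, 0, 0, 0, 0.2, 0, 0, -2.5, 0, 0, 0, 0.2, 0, 0, -2.5, 0, 0, 0, 0.2, 0, 0, -2.5, 0, 0, 0, 0.2, 0, 0, -2.5, 0, 0, 0, 0.2])

```text
time_s: 20.5
eef_pos: [0.6322, -0.1368, 0.0421]
tcp_rot: [0.681, 0.2, 0.675, -0.199]
ft_force: [-0.5, -1.3, 6.3]
grip_width: 0.054
```

Contact. Releasing and rising well clear.

Request:
apply_moves(deltas=[0, 0, 0, 0, 0, 0, 0.9, 0, 0, 0, 0, 0, 0, 0.9, 0, 0, 0, 0, 0, 0, 0.9, 0, 0, 0, 0, 0, 0, 0.9, 0, 0, 15, 0, 0, 0, 0.9, 0, 0, 45, 0, 0, 0, 0.9, 0, 0, 85, 0, 0, 0, 0.9, 0, 0, 130, 0, 0, 0, 1])

```text
time_s: 21.3
eef_pos: [0.6316, -0.1366, 0.1733]
tcp_rot: [0.681, 0.2, 0.676, -0.199]
ft_force: [0.6, 0.0, 0.6]
grip_width: 0.0844
```

Request:
apply_moves(deltas=[-50, 0, 20, 0, 0, 0, 1, -100, 0, 50, 0, 0, 0, 1, -150, 0, 80, 0, 0, 0, 1, -200, 0, 100, 0, 0, 0, 1, -230, 0, 100, 0, 0, 0, 1, -230, 0, 100, 0, 0, 0, 1, -230, 0, 100, 0, 0, 0, 1, -230, 0, 100, 0, 0, 0, 1])

```text
time_s: 22.1
eef_pos: [0.4021, -0.1366, 0.2732]
tcp_rot: [0.681, 0.2, 0.676, -0.199]
ft_force: [0.3, 0.4, 0.5]
grip_width: 0.0881
```

```bash
python3 - <<'E'
from h import *
st()
for n in("side","top"):
    im,d=imaging.read_camera(n); cv2.imwrite(f"pics/{n}9.png",im); cal=imaging.get_calibration(n)
    P=cloud(cal,np.argwhere(d>0)[:,::-1],d)*1000
    for c,x,y in(("blue",631,-136.5),("green",447.5,303.5),("orange",464.5,-286.5)):
        t=P[(np.hypot(P[:,0]-x,P[:,1]-y)<34)&(P[:,2]>57)&(P[:,2]<66)][:,:2]
        if len(t)<10: print(n,c,len(t)); continue
        s=np.linalg.lstsq(np.c_[2*t,np.ones(len(t))],(t**2).sum(1),rcond=None)[0]; print(n,c,len(t),s[:2].round(1))
E
```

```text
t 22.10 tcp [ 402.1 -136.6  273.2] jaw yaw 57.29 deg x-axis [ 0.007 -0.001 -1.   ] grip 88.1 F [0.3 0.4 0.5] q [-0.41 -0.38  1.6   0.    1.91 -1.41]
side blue 204 [ 631.2 -135.9]
side green 50 [447.8 303.5]
side orange 305 [ 465.5 -285.7]
top blue 95 [ 631.5 -134.8]
top green 109 [447.6 304.2]
top orange 103 [ 466.1 -284.5]
```

View pics/side9.png

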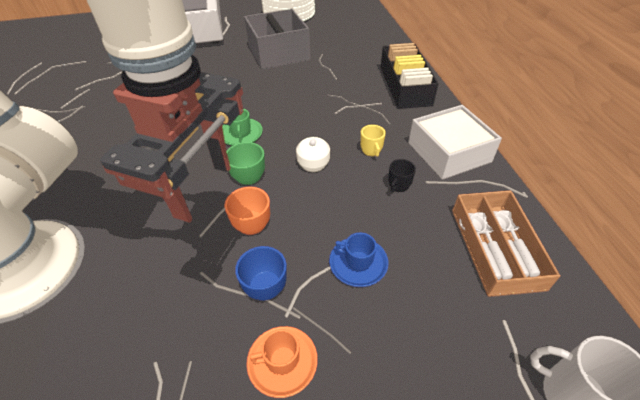

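View pics/top9.png

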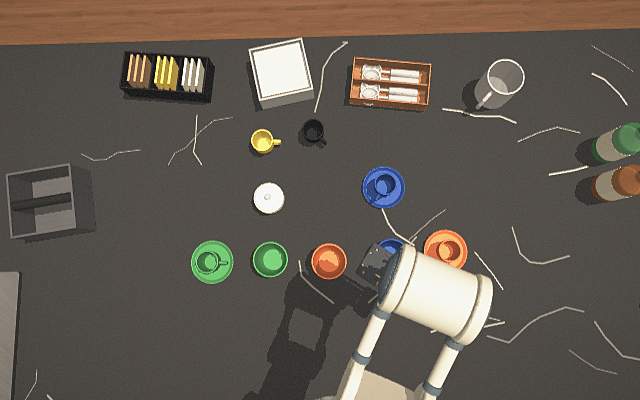

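Both views show all three cups upright on their own saucers: blue at (383,188), green at (212,262) and orange at (446,252) in the top view. The big cups, bowl and look-alikes are where they started. Handing in.

```bash
python3 -c "
from rig import bot
print(bot.close_job(), bot.sense()['time_s'])"
```

```text
the job is handed in; nothing more can be done
the job is handed in; nothing more can be done
```

The blue, green and orange espresso cups are each upright on the saucer of their own colour, released, with the arm clear. I handed the job in at about 22 s of the 88 s allowed.

- **Position:** in the last side and top views, each cup's rim centre lies about 1–2.5 mm from its saucer's measured centre. The two cameras disagree by 1–2 mm, which is within calibration error. The green cup was partly hidden by the gripper in the side view, but the close wrist picture showed it centred.
- **Other objects:** by eye, the saucers, large cups, sugar bowl and the black and yellow cups look unmoved. The arm hid most of the large blue cup in the top view, so I checked that one in the side view only.
- **Forces:** the highest contact force I read was about 9 N, when setting down the green cup. No check failed.

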